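# Fill the screw magazine with the spring-slide loader

## Robot

A 6-joint arm with a two-finger parallel gripper is mounted at the origin on a cart in front of the work surface, level with it; the furniture and walls round the work are solid. World frame = base frame: x ahead of the robot, y to its left, z up, the work surface at z = 0. Lengths are in m, angles in degrees, forces in N, time in s.
With the tool pointing down it reaches from about 0.25 to 0.725 m from the base axis. Payload 9.7 kg.
Tool frame: the origin (TCP) lies on the centre line of the jaws, within the pads' length; the fingertips stand 14 mm ahead of it and the grasp point (between the pads) lies 5 mm behind it; z points along the fingers, y is the line along which they close (so a half turn about z gives the same grasp; the last joint's range is limited). The gripper opens to 85 mm and grips with 20 to 120 N. Pads are 22 mm wide; open, the fingers measure 114 mm over their backs; the gripper's body (76 mm by 85 mm) begins 54 mm behind the grasp point. The pads swing forward as they close: fully open they stand 13 mm farther back than shut.
Start: joints at [68.125, 4.979, 10.078, 95.1, 0, 90], TCP at [0.205, 0.51, 0.213] pointing down, gripper open.
Joint ranges: [-179.16, 179.16], [-48.56, 103.87], [-65.8, 70.77], [-126.05, 130.52], [-82.76, 87.17], [-180, 180]. Speed limits (degrees/s): [127.2, 127.2, 147.25, 180, 180, 180].

## Interface

Orientations are given as [roll, pitch, yaw] about the fixed x, y, z axes, in that order (R = Rz(yaw) Ry(pitch) Rx(roll)).
In Python, from workcell import bot, camera, get_calibration, ticket gives the robot as it stands. The module is installed in compiled form; this text tells all that it offers.
- The arm moves only by the tool send_rows, never from a script. Its arguments are lists of equal length, an entry for each row: "linear": the shift along the tool's x, y, z in m, a list of three; "twist": the turn, a rotation vector about the tool's x, y, z in units of 10 degrees (1.0 is 10 degrees), a list of three; "gripper": the opening in per cent of the stroke, from 0 (shut) to 100 (fully open). In form: {"linear": [[x, y, z], ...], "twist": [[wx, wy, wz], ...], "gripper": [gripper, ...]}. A call has 1 to 8 rows; each row shifts and turns the commanded pose from where the row before left it, along the tool's axes as they then stand; what a row does not reach is not made up. A row lasts 1/8 s, in which the tool goes at most 62.5 mm and 10.7 degrees, less where a joint would pass 70% of its speed; a pose out of reach is approached as far as the arm can. A call with a gripper value outside its range is refused whole. The fingers move at their own pace and stop on an object; "grip_force" is the grip in N (left out, the last holds). Time passes only in rows, so rows that do not move let the fingers close. It gives the time, the measured TCP pose, the force, the opening and the grip force at its end, in the units of the state.
- bot.get_obs(): the state, without advancing time (a new reading comes with each control period).
- camera(name): name is "scene" or "top" or "wrist"; returns the picture (480x640x3 uint8, red, green, blue); there is no depth.
- get_calibration(name): a dict with "fx", "fy", "cx", "cy" (pixels), "k1" (the pictures are not rectified: a ray, as slopes to the right and down, at radius r is drawn at 1 + k1 r^2 times it, then the intrinsics apply), "origin" and "orientation" of the camera in the world; the wrist camera has in their place "hand_eye" (4x4, takes a point from camera to tool coordinates, whose origin is the TCP and whose axes are the flange's). Camera axes: x right, y down, z forward; pixel columns grow to the right and rows downward; lengths in m; the calibration is good to about 2 mm. A picture is of the moment at which its call begins: read the wrist's pose just before it. get_calibration takes no time and is no camera call.
- ticket.job_done(): hands the job in; it is judged then, once.
The state is a dict: "time": time; "q": joint angles; "qd": joint speeds; "joint_efforts": joint torques, N m; "ee_pos": TCP position; "tcp_rot": TCP orientation; "wrist_force": force on the tool from outside, world axes, zero at the start; "torque": the same for the moment, N m; "opening": finger opening in m; "grasp_force": force on a finger pad.
Only numpy, scipy, OpenCV 4.12 (cv2) and the standard library are available. Lean on these libraries where they do the work, as an engineer would, in place of code of your own. Each camera call takes 0.05 s, during which the arm holds its last target. There are 200 camera calls.

## Task

Fill the loader's magazine: put the loose knurled-head screw into the sloping slotted track so that it hangs by its head and slides down behind the one waiting at the foot, and work the spring slide, once for each screw, until both stand in the row under the clear cover with the two already there. Each time push the slide's knob all the way to its stop and let go of it there, so that it snaps back by itself and the next screw can drop in front of it. Leave the other things on the bench alone.

Things in the scene. Friction and masses are not known exactly. Their poses are not given: they have to be found in the camera images.
- loader: Screw loader, fixed, base 164 x 194 mm, deck of slick steel. Origin on the bench straight below the seat; x points up the track, y along the magazine row (the way the slide is pushed), z up. The deck rises along +x at 20 degrees: 58 mm over the bench at the seat, 102 mm at the top end. The spring barrel reaches out to y = -114 mm, its top 70 mm over the bench
- track_mouth (a point): On the deck over the middle of the track's loading stretch, 90 mm up the slope from the seat. The track is a through slot 11.6 mm wide from 122 mm above the seat down to it; its deck is bare above 58 mm, 36 mm wide to either side. A screw let go just above it, lying along the slot either way round, drops its shank through, hangs by its head and slides down
- seat (a point): Foot of the track, on the deck: place of the screw that is pushed next. Screws above it queue in the track, 20 mm apart, between guide strips 13 mm high and 23 mm apart that end 58 mm up the slope. Beware near the work: a wooden panel 0.29 m high stands along the bench at y = -0.05 from x = 0.49 on, and the lamp's shade hangs to the left from y = 0.35 on
- row_mid (a point): On the deck in the middle of the magazine row, 60 mm from the seat. The row is the same slot led on from the seat, level along the loader's +y, to y = 104 mm: room for four screws. A clear cover 16 mm off the deck lies over it from y = 14 mm, so screws get in only from the seat
- slide (a joint): Travel of the spring slide along the loader's +y, m: 0 at home, 0.032 at its stop. The spring pushes back with 3 N at home, 6 N at the stop. At the stop the seated screw stands 30 mm along the row; the slide's body keeps the next screw back until it is home again
- slide_knob (a point): Middle of the top of the slide's upright black knob, a cylinder 16 mm across, moving with the slide. At home it lies 44 mm from the seat along the loader's -y (and 5.6 mm along -x), its top 96 mm over the bench; its upper 20 mm stand clear of the barrel and strips near it
- screw_loose: Dark steel knurled-head screw M10 x 40, about 45 g, lying on the bench in front of the loader: straight round head 20 mm across and 11 mm high, shank 10 mm across and 40 mm long. Origin at the middle of the face under the head (10 mm over the bench as it lies), z points along the screw from the shank to the head
- screw_waiting: Screw of the same size, hanging at the seat in front of the slide; origin and axes as screw_loose
- screw_row1: Screw of the same size, already in the magazine row, about 72 mm from the seat; origin and axes as screw_loose
- screw_row2: Screw of the same size, already at the far end of the magazine row; origin and axes as screw_loose
- oil_cup: White oil cup with a pick, 28 mm across, 58 mm high, to the left; not to be disturbed. Origin under its middle
- driver_set: Bundle of small screwdrivers 85 x 50 x 9 mm, lying to the right; not to be disturbed. Origin under its middle
- movement: Clockwork movement in its round holder, 34 mm across, 12 mm high, at the left front; not to be disturbed. Origin under its middle

How it is judged:
By the outcome, as a careful person would: the job done as asked, in the order asked, and still so for the second after the job is handed in, with the robot touching nothing.
It also fails if it takes over 48 s, if anything falls off the work surface, if the arm or the gripper's body presses on something with over 40 N, if the wrist force passes 120 N, or if a joint passes its speed limit or range.

## Working session

There is one attempt and no reset: what is moved stays moved. The work goes in short steps, Python scripts to look and compute and a tool call to move; the robot and the scene stay as the last step left them, time stands still between calls to the robot, and variables do not carry over. Pictures are saved under pics/ and viewed, at most 10 in all, crops included, and the job is handed in when it is done.

Besides the shell and the picture viewer there is one more tool, called after "Call:" by a JSON object that holds its "name" and its "arguments". send_rows: Moves the arm, as the interface text tells. Its arguments: {"type":"object","properties":{"linear":{"type":"array"},"twist":{"type":"array"},"gripper":{"type":"array"},"grip_force":{"type":"number"}},"required":["linear","twist","gripper"]}

```bash
mkdir -p pics
python3 - <<'E'
from workcell import bot,camera,get_calibration
import cv2
o=bot.get_obs();print({k:o[k] for k in('time','q','ee_pos','tcp_rot','opening')})
for n in('scene','top','wrist'):
    print(n,get_calibration(n)); cv2.imwrite(f'pics/{n}0.png',camera(n)[:,:,::-1])
E
```

```text
{'time': 0.0, 'q': array([ 6.81230532e+01,  5.01143806e+00,  1.00340173e+01,  9.50985926e+01,
       -2.55442834e-03,  9.00016941e+01]), 'ee_pos': array([0.20485768, 0.51015624, 0.21197592]), 'tcp_rot': array([-1.79923987e+02,  2.55667356e-03,  1.58121363e+02]), 'opening': 0.08551140643958666}
scene {'fx': 595.4263967029736, 'fy': 595.4263967029736, 'cx': 321.2536820579896, 'cy': 229.52966007701022, 'k1': -0.13209375861073044, 'origin': array([-0.09960875,  0.6026424 ,  0.52710161]), 'orientation': array([-119.8290455 ,    0.14255114, -122.18972004])}
top {'fx': 597.4658352470838, 'fy': 597.4658352470838, 'cx': 325.19279597877573, 'cy': 231.701092356212, 'k1': -0.05134072638636332, 'origin': array([0.39931129, 0.2079101 , 0.92314479]), 'orientation': array([-172.4942033 ,   -1.19930441,  -89.65964738])}
wrist {'fx': 341.26943773632536, 'fy': 341.26943773632536, 'cx': 315.11644155550005, 'cy': 240.6287924257522, 'k1': -0.0213712791486011, 'hand_eye': array([[-1.07970317e-03, -9.52678441e-01, -3.03977997e-01,
         7.73287895e-02],
       [ 9.99999313e-01, -1.16718093e-03,  1.06078995e-04,
         1.42077444e-04],
       [-4.55856494e-04, -3.03977673e-01,  9.52679047e-01,
        -1.62240059e-01],
       [ 0.00000000e+00,  0.00000000e+00,  0.00000000e+00,
         1.00000000e+00]])}
```

View pics/top0.png

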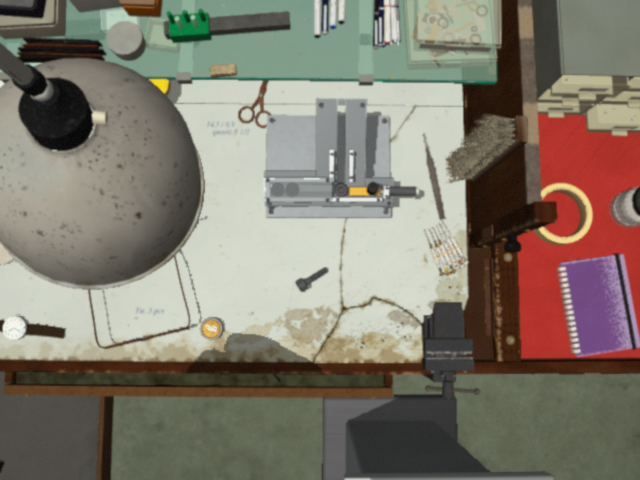

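View pics/scene0.png

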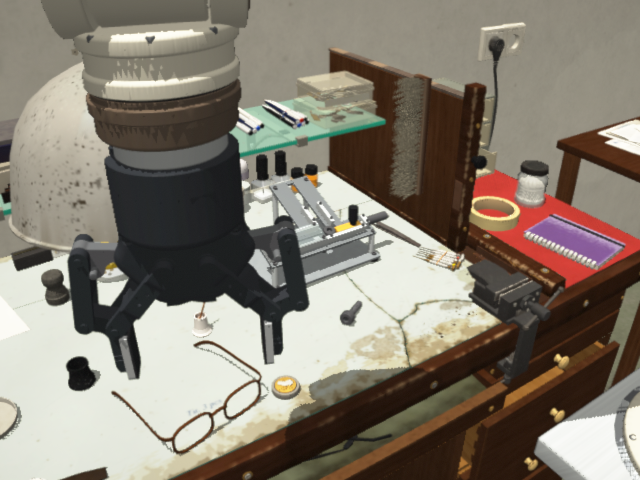

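The top view shows the loader around px (265-395, 98-217), with the track running up the image and the row to the left. The knob is at about (376,188). The loose screw's head is at about (302,284) and its shank tip at (327,269). Next I'll zoom in.

```bash
cat > h.py <<'E'
import numpy as np,cv2
from scipy.spatial.transform import Rotation as R
from workcell import bot,camera,get_calibration
def ray(n,u,v,pose=None):
    c=get_calibration(n); K=np.array([[c['fx'],0,c['cx']],[0,c['fy'],c['cy']],[0,0,1]])
    x,y=cv2.undistortPoints(np.array([[[u,v]]],float),K,np.array([c['k1'],0,0,0.]))[0,0]
    if n=='wrist':
        T=c['hand_eye']; Rt=R.from_euler('xyz',pose[1],degrees=True).as_matrix()
        return pose[0]+Rt@T[:3,3], Rt@T[:3,:3]@[x,y,1]
    return np.array(c['origin']), R.from_euler('xyz',c['orientation'],degrees=True).as_matrix()@[x,y,1]
def pt(n,u,v,z,pose=None):
    o,d=ray(n,u,v,pose); return o+d*(z-o[2])/d[2]
def proj(n,p):
    c=get_calibration(n); q=R.from_euler('xyz',c['orientation'],degrees=True).as_matrix().T@(np.array(p)-c['origin'])
    s=q[:2]/q[2]; s=s*(1+c['k1']*(s@s)); return s*[c['fx'],c['fy']]+[c['cx'],c['cy']]
E
python3 - <<'E'
from h import *
im=cv2.imread('pics/top0.png')
cv2.imwrite('pics/tc.png',cv2.resize(im[90:300,240:450],None,fx=2.85,fy=2.85,interpolation=cv2.INTER_CUBIC)[:600])
g=cv2.cvtColor(im,cv2.COLOR_BGR2GRAY)
m=np.zeros_like(g);m[255:300,285:338]=(g[255:300,285:338]<120)*255
n,l,st,ce=cv2.connectedComponentsWithStats(m);i=1+np.argmax(st[1:,4]);print(st[i],ce[i])
ys,xs=np.where(l==i)
P=np.array([pt('top',x,y,.008)[:2] for x,y in zip(xs,ys)])
mu=P.mean(0);w,V=np.linalg.eigh(np.cov((P-mu).T));a=V[:,1];s=(P-mu)@a;t=(P-mu)@V[:,0]
print(mu,a,np.degrees(np.arctan2(a[1],a[0])),s.min(),s.max(),[(round(k,3),round(np.ptp(t[abs(s-k)<.003]),4)) for k in np.arange(-.027,.028,.006)])
for nm,u,v,z in[('knobtop',376,188,.096),('baseBL',266,217,0.0),('baseBR',392,217,0.0),('baseTL',266,122,.0)]:print(nm,pt('top',u,v,z))
E
```

```text
[296 268  32  23 248] [309.72983871 279.43145161]Traceback (most recent call last):
  File "<stdin>", line 10, in <module>
    return _methods._ptp(a, axis=axis, out=out, **kwargs)
           ~~~~~~~~~~~~~^^^^^^^^^^^^^^^^^^^^^^^^^^^^^^^^^
    umr_maximum(a, axis, None, out, keepdims),
    ~~~~~~~~~~~^^^^^^^^^^^^^^^^^^^^^^^^^^^^^^
ValueError: zero-size array to reduction operation maximum which has no identity
```

View pics/tc.png

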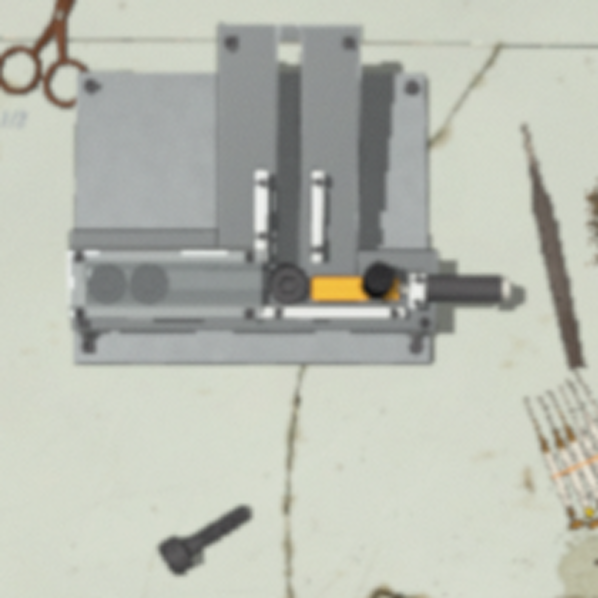

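The crop shows the waiting screw's head at (290,284), the knob at (379,278), row heads at (150,284) and (108,284), and the slot centre line at x≈289. Guide strips and slide are also visible.

Run:
```python
from h import *
im=cv2.imread('pics/top0.png')
g=cv2.cvtColor(im,cv2.COLOR_BGR2GRAY)
m=np.zeros_like(g);m[255:300,285:338]=(g[255:300,285:338]<130)*255
ys,xs=np.where(m>0)
P=np.array([pt('top',x,y,.008)[:2] for x,y in zip(xs,ys)])
mu=P.mean(0);w,V=np.linalg.eigh(np.cov((P-mu).T));a=V[:,1];s=(P-mu)@a;t=(P-mu)@V[:,0]
print(mu,a,np.degrees(np.arctan2(a[1],a[0])),s.min(),s.max())
for k in np.arange(-.03,.04,.004):
    q=t[abs(s-k)<.002]
    if len(q):print(round(k,3),q.min().round(4),q.max().round(4))
f=lambda x,y:(240+x/2.85-.3,90+y/2.85-.3)
for nm,x,y,z in[('knobtop',379,277,.096),('seathead',290,284,.069),('row1',150,284,.069),('row2',108,284,.069),('slot top',290,70,.058+.0393),('slot90-ish',289,130,.085),('BL',75,363,.005),('BR',432,363,.005),('screwhead',178,553,.01),('tip',246,512,.008),('barrelend',505,290,.06)]:print(nm,pt('top',*f(x,y),z).round(4))
```

```text
[0.44604354 0.21249099] [-0.54364175  0.83931737] 122.93189457536305 -0.030814193991871613 0.020998707068424532
-0.03 -0.0024 0.0031
-0.026 -0.0041 0.0036
-0.022 -0.0044 0.0037
-0.018 -0.0043 0.0041
-0.014 -0.0042 0.0042
-0.01 -0.0046 0.0044
-0.006 -0.0041 0.004
-0.002 -0.0044 0.0036
0.002 -0.0052 0.0059
0.006 -0.0055 0.0089
0.01 -0.008 0.0085
0.014 -0.0096 0.009
0.018 -0.01 0.0091
0.022 -0.0069 0.0041
knobtop [0.5729 0.1245 0.096 ]
seathead [0.5744 0.1674 0.069 ]
row1 [0.5737 0.2389 0.069 ]
row2 [0.5735 0.2603 0.069 ]
slot top [0.6785 0.1689 0.0973]
slot90-ish [0.6509 0.1688 0.085 ]
BL [0.5425 0.2815 0.005 ]
BR [0.5443 0.0864 0.005 ]
screwhead [0.4395 0.2241 0.01  ]
tip [0.4618 0.1879 0.008 ]
barrelend [0.5743 0.0554 0.06  ]
```

```bash
cat > plan.py <<'E'
import sys
from h import *
def plan(pos,rpy,n,pos0=None,rpy0=None):
    """rows (tool axes) from the measured (or given) pose to the target, rounded with error feedback"""
    o=bot.get_obs(); p=np.array(o['ee_pos'] if pos0 is None else pos0); r=R.from_euler('xyz',o['tcp_rot'] if rpy0 is None else rpy0,degrees=True)
    p0,r0=p.copy(),r; rt=R.from_euler('xyz',rpy,degrees=True); rv=(r0.inv()*rt).as_rotvec(); L=[];W=[]
    for i in range(1,n+1):
        tp=p0+(np.array(pos)-p0)*i/n; tr=r0*R.from_rotvec(rv*i/n)
        l=np.round(r.inv().apply(tp-p),4 if i==n else 3); w=np.round(np.degrees((r.inv()*tr).as_rotvec())/10,2)
        p=p+r.apply(l); r=r*R.from_rotvec(np.radians(w*10)); L.append((l+0).tolist());W.append((w+0).tolist())
    print(L,W,sep='\n')
if __name__=='__main__':
    a=[float(x) for x in sys.argv[1:]]; plan(a[:3],a[3:6],int(a[6]))
E
python3 plan.py .449 .208 .09 180 0 122.9 8
```

```text
[[-0.042, -0.024, 0.015], [-0.044, -0.02, 0.016], [-0.046, -0.017, 0.015], [-0.047, -0.013, 0.015], [-0.047, -0.01, 0.015], [-0.048, -0.006, 0.016], [-0.049, -0.002, 0.015], [-0.0485, 0.001, 0.0153]]
[[0.0, 0.0, 0.44], [0.0, 0.0, 0.44], [0.0, 0.0, 0.44], [0.0, 0.0, 0.44], [0.0, 0.0, 0.44], [0.0, 0.0, 0.44], [0.0, 0.0, 0.44], [-0.01, 0.0, 0.44]]
```

Call:
{"name": "send_rows", "arguments": {"linear": [[-0.042,-0.024,0.015],[-0.044,-0.02,0.016],[-0.046,-0.017,0.015],[-0.047,-0.013,0.015],[-0.047,-0.01,0.015],[-0.048,-0.006,0.016],[-0.049,-0.002,0.015],[-0.0485,0.001,0.015]], "twist": [[0,0,0.44],[0,0,0.44],[0,0,0.44],[0,0,0.44],[0,0,0.44],[0,0,0.44],[0,0,0.44],[0,0,0.44]], "gripper": [45,45,45,45,45,45,45,45], "grip_force": 30}}

```text
time: 1.15
ee_pos: [0.4499, 0.2068, 0.0901]
tcp_rot: [180.0, -0.0, 122.8]
wrist_force: [1.0, 0.9, -0.1]
opening: 0.0385
grasp_force: 0.0
```

Call:
{"name": "send_rows", "arguments": {"linear": [[0,0,0],[0,0,0]], "twist": [[0,0,0],[0,0,0]], "gripper": [45,45]}}

```text
time: 1.4
ee_pos: [0.4489, 0.2083, 0.0907]
tcp_rot: [-180.0, -0.0, 122.9]
wrist_force: [-0.2, 1.1, 0.3]
opening: 0.0382
grasp_force: 0.0
```

Run:
```python
from h import *
o=bot.get_obs();print(o['time'],o['ee_pos'],o['tcp_rot'],o['opening'],o['wrist_force'])
im=camera('wrist')[:,:,::-1];cv2.imwrite('pics/w1.png',im)
```

```text
1.4 [0.44891699 0.20834377 0.09069157] [-1.79980393e+02 -1.82974269e-02  1.22923388e+02] 0.038166311122369796 [-0.2435511   1.07625237  0.27030174]
```

View pics/w1.png

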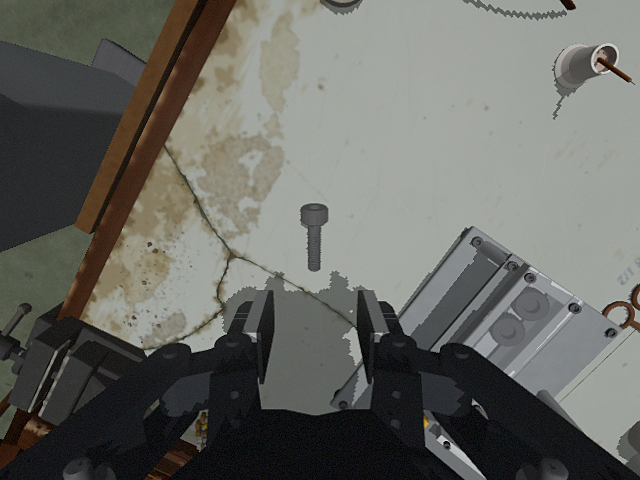

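The wrist view shows the screw upright between the fingers' line: head at (314,214), underside of the head at about (315,226), tip at (315,270). Checking this against the top-view measurement.

```bash
python3 - <<'E'
from h import *
P=(np.array([.44892,.20834,.09069]),[-179.98,-.018,122.92])
Rt=R.from_euler('xyz',P[1],degrees=True)
for n,u,v,z in[('headtop',314,207,.018),('under',315,226,.012),('tip',315,270,.008)]:
    p=pt('wrist',u,v,z,P);print(n,p.round(4),Rt.inv().apply(p-P[0]).round(4))
E
python3 plan.py .449 .208 .0155 180 0 122.5 3
```

```text
headtop [0.4337 0.2311 0.018 ] [ 0.0273 -0.0004  0.0727]
under [0.4427 0.2185 0.012 ] [0.0119 0.0003 0.0787]
tip [0.4624 0.188  0.008 ] [-0.0245  0.0003  0.0827]
[[0.0, 0.0, 0.025], [-0.001, 0.0, 0.025], [0.0002, -0.0004, 0.0255]]
[[0.0, 0.0, 0.02], [0.0, 0.0, 0.01], [0.0, 0.0, 0.02]]
```

Call:
{"name": "send_rows", "arguments": {"linear": [[0,0,0.025],[0,0,0.025],[0,0,0.024],[0,0,0],[0,0,0],[0,0,0],[0,0,0],[0,0,0]], "twist": [[0,0,0],[0,0,0],[0,0,0],[0,0,0],[0,0,0],[0,0,0],[0,0,0],[0,0,0]], "gripper": [45,45,45,45,0,0,0,0], "grip_force": 40}}

```text
time: 2.45
ee_pos: [0.4493, 0.2083, 0.017]
tcp_rot: [180.0, 0.0, 122.9]
wrist_force: [-0.7, 0.6, -0.0]
opening: 0.0001
grasp_force: 0.0
```

Call:
{"name": "send_rows", "arguments": {"linear": [[0,0,0],[0,0,-0.04],[0,0,-0.05],[0,0,-0.05]], "twist": [[0,0,0],[0,0,0],[0,0,0],[0,0,0]], "gripper": [0,0,0,0]}}

```text
time: 2.95
ee_pos: [0.4489, 0.2081, 0.1582]
tcp_rot: [-180.0, -0.0, 122.9]
wrist_force: [-0.3, 0.2, 0.5]
opening: 0.0002
grasp_force: 0.0
```

```bash
python3 plan.py .6605 .1687 .163 180 -20 180.5 8
python3 - <<'E'
from h import *
print(R.from_euler('xyz',[180,-20,180.5],degrees=True).as_matrix().round(2))
E
```

```text
[[-0.019, 0.02, -0.001], [-0.02, 0.017, -0.001], [-0.023, 0.014, -0.003], [-0.024, 0.011, -0.005], [-0.025, 0.008, -0.005], [-0.026, 0.005, -0.007], [-0.025, 0.002, -0.007], [-0.0258, -0.0019, -0.0089]]
[[0.13, 0.23, -0.71], [0.12, 0.23, -0.71], [0.13, 0.22, -0.72], [0.12, 0.23, -0.71], [0.13, 0.23, -0.71], [0.12, 0.23, -0.71], [0.13, 0.23, -0.72], [0.12, 0.23, -0.71]]
[[-0.94 -0.01 -0.34]
 [-0.01  1.   -0.  ]
 [ 0.34  0.   -0.94]]
```

The gripper shut fully, so the grasp missed. Looking again.

Run:
```python
from h import *
o=bot.get_obs();print(o['time'],o['ee_pos'],o['tcp_rot'],o['opening'],o['wrist_force'])
im=camera('wrist')[:,:,::-1];cv2.imwrite('pics/w2.png',im)
```

```text
2.95 [0.44891938 0.20810451 0.15816923] [-1.79992501e+02 -1.66944767e-04  1.22917628e+02] 0.00016032470115823533 [-0.28712506  0.17581406  0.49017898]
```

View pics/w2.png

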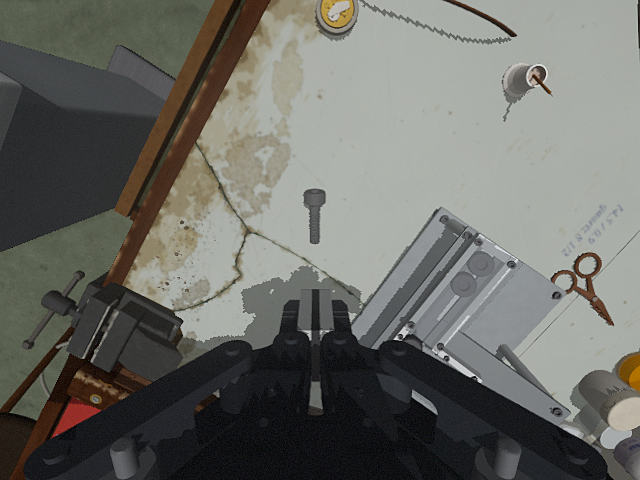

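The screw still lies in front of the fingers: head at (314,198), tip at (315,243). The shut pads are at (300-335, 290-330).

Run:
```python
from h import *
P=(np.array([.44892,.20810,.15817]),[-179.99,0,122.92])
Rt=R.from_euler('xyz',P[1],degrees=True)
for n,u,v,z in[('headtop',314,190,.018),('under',315,208,.012),('tip',315,243,.008)]:
    p=pt('wrist',u,v,z,P);print(n,p.round(4),Rt.inv().apply(p-P[0]).round(4))
# where tips (tool z=.014) appear
c=get_calibration('wrist');T=np.linalg.inv(c['hand_eye'])
for q in([0,0,.014],[.011,0,.014],[-.011,0,.014],[.011,0,-.03],[0,0,-.005]):
    k=T[:3,:3]@q+T[:3,3];print(q,[c['fx']*k[0]/k[2]+c['cx'],c['fy']*k[1]/k[2]+c['cy']])
for p in([.4337,.2311,.018],[.4624,.188,.008]):print(proj('top',p),proj('scene',p))
im=camera('top')[:,:,::-1];cv2.imwrite('pics/top2.png',im)
s=camera('scene')[:,:,::-1]
cv2.imwrite('pics/c2.png',np.hstack([cv2.resize(im[230:330,260:360],(400,400)),cv2.resize(s[270:370,300:400],(400,400))]))
```

```text
headtop [0.4331 0.2316 0.018 ] [ 0.0283 -0.0005  0.1402]
under [0.4434 0.2173 0.012 ] [0.0107 0.0004 0.1462]
tip [0.4625 0.1877 0.008 ] [-0.0245  0.0003  0.1502]
[0, 0, 0.014] [np.float64(314.4833861956681), np.float64(276.81962257561287)]
[0.011, 0, 0.014] [np.float64(314.4506467275859), np.float64(258.4468293844601)]
[-0.011, 0, 0.014] [np.float64(314.51500292387186), np.float64(294.5623545958088)]
[0.011, 0, -0.03] [np.float64(314.3393255132526), np.float64(294.7459028210657)]
[0, 0, -0.005] [np.float64(314.44626710813316), np.float64(291.9570423989173)]
[297.41408408 287.30284294] [344.22485144 315.7900312 ]
[325.92717919 268.97470471] [357.62346447 300.99835044]
```

View pics/c2.png

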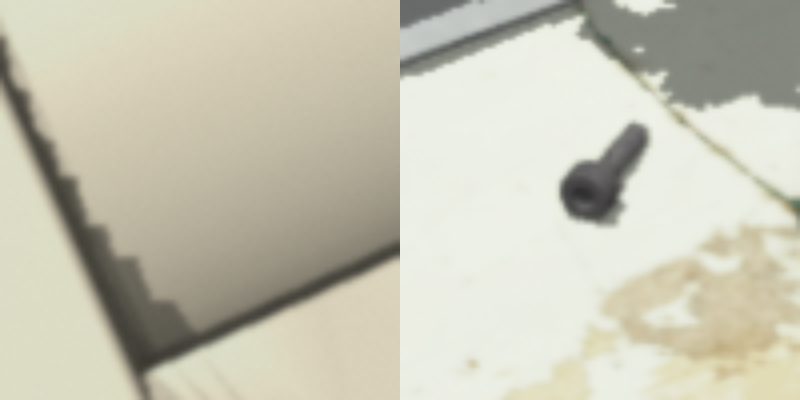

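Run:
```python
from h import *
p0=np.array([.20486,.51016,.21198]);r=R.from_euler('xyz',[180,0,158.1],degrees=True)
for z in(.014,.001,-.02,-.038):print('start',z,[proj('scene',p0+r.apply([0,y,z])).round() for y in(.045,-.045)])
p1=np.array([.44892,.20810,.15817]);r=R.from_euler('xyz',[180,0,122.92],degrees=True)
for z in(.014,-.005,-.025):print('now',z,proj('scene',p1+r.apply([0,0,z])).round())
s=camera('scene')[:,:,::-1];cv2.imwrite('pics/s2.png',cv2.resize(s[150:350,280:480],(600,600)))
```

```text
start 0.014 [array([147., 417.]), array([269., 403.])]
start 0.001 [array([144., 405.]), array([268., 390.])]
start -0.02 [array([139., 384.]), array([267., 369.])]
start -0.038 [array([134., 365.]), array([265., 350.])]
now 0.014 [354. 227.]
now -0.005 [354. 214.]
now -0.025 [355. 200.]
```

View pics/s2.png

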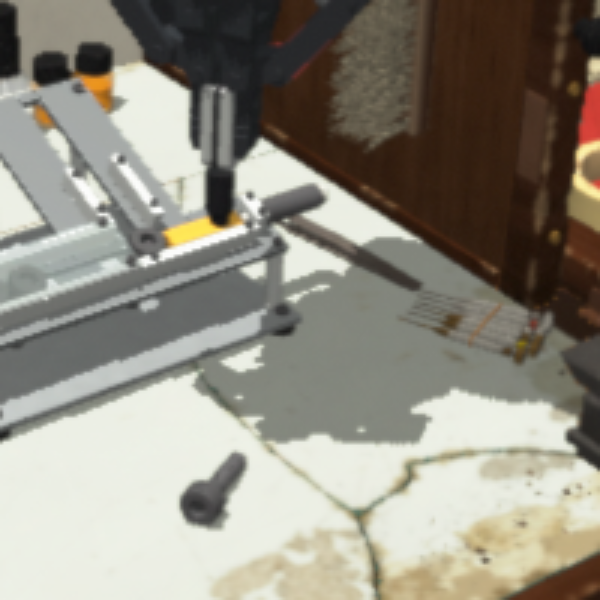

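Two independent views put the real fingertips about 30 mm farther back than the stated TCP offset: at tool z ≈ -16 mm when shut. The scene view shows the tip at (353,206). That explains the miss, and the screw hasn't moved. I'll descend lower with a force guard.

Call:
{"name": "send_rows", "arguments": {"linear": [[0,0,0.05],[0,0,0.055],[0,0,0.048],[0,0,0.005],[0,0,0]], "twist": [[0,0,0],[0,0,0],[0,0,0],[0,0,0],[0,0,0]], "gripper": [28,28,28,28,28]}}

```text
time: 3.78
ee_pos: [0.4491, 0.2082, -0.0007]
tcp_rot: [-180.0, -0.0, 122.9]
wrist_force: [-0.0, -0.7, 1.3]
opening: 0.0244
grasp_force: 0.0
```

Call:
{"name": "send_rows", "arguments": {"linear": [[0,0,0.005],[0,0,0.005],[0,0,0]], "twist": [[0,0,0],[0,0,0],[0,0,0]], "gripper": [28,28,28]}}

```text
time: 4.15
ee_pos: [0.4492, 0.2083, -0.0112]
tcp_rot: [180.0, 0.0, 122.9]
wrist_force: [-0.2, -0.1, -0.3]
opening: 0.0242
grasp_force: 0.0
```

Run:
```python
from h import *
o=bot.get_obs();print(o['time'],o['ee_pos'],o['opening'],o['wrist_force'])
s=camera('scene')[:,:,::-1];w=camera('wrist')[:,:,::-1]
cv2.imwrite('pics/p3.png',np.hstack([cv2.resize(s[240:360,290:410],(400,400),interpolation=cv2.INTER_CUBIC),cv2.resize(w[140:360,205:425],(400,400))]))
```

```text
4.15 [ 0.44920582  0.20831906 -0.01116156] 0.02423478940927647 [-0.24898067 -0.05550138 -0.28807814]
```

View pics/p3.png

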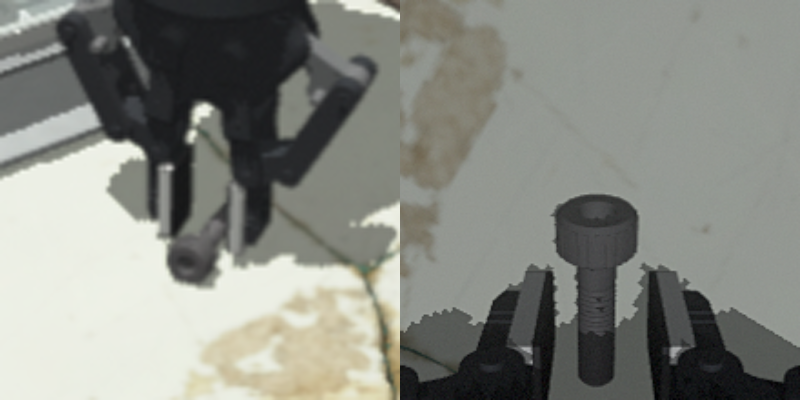

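The pads now straddle the shank, just behind the head, with the tips close to the bench and no contact. I'll go slightly lower and close.

Call:
{"name": "send_rows", "arguments": {"linear": [[0,0,0.003],[0,0,0],[0,0,0],[0,0,0],[0,0,0]], "twist": [[0,0,0],[0,0,0],[0,0,0],[0,0,0],[0,0,0]], "gripper": [28,28,0,0,0], "grip_force": 40}}

```text
time: 4.88
ee_pos: [0.4492, 0.2083, -0.0142]
tcp_rot: [180.0, 0.0, 122.9]
wrist_force: [0.4, 0.5, 1.3]
opening: 0.0077
grasp_force: 39.6
```

Opening 7.7 mm on a 10 mm shank suggests the tips catch it above its middle. I'll reopen and go lower, still guarded.

Call:
{"name": "send_rows", "arguments": {"linear": [[0,0,0],[0,0,0],[0,0,0.003],[0,0,0]], "twist": [[0,0,0],[0,0,0],[0,0,0],[0,0,0]], "gripper": [25,25,25,25]}}

```text
time: 5.38
ee_pos: [0.4489, 0.2082, -0.0177]
tcp_rot: [-180.0, -0.0, 122.9]
wrist_force: [0.2, -0.0, -0.1]
opening: 0.0214
grasp_force: 0.0
```

Call:
{"name": "send_rows", "arguments": {"linear": [[0,0,0.003],[0,0,0]], "twist": [[0,0,0],[0,0,0]], "gripper": [20,20]}}

```text
time: 5.62
ee_pos: [0.4494, 0.2084, -0.0184]
tcp_rot: [179.9, 0.0, 122.9]
wrist_force: [-7.2, -3.5, 18.8]
opening: 0.0172
grasp_force: 9.3
```

Call:
{"name": "send_rows", "arguments": {"linear": [[0,0,0],[0,0,0],[0,0,0]], "twist": [[0,0,0],[0,0,0],[0,0,0]], "gripper": [0,0,0]}}

```text
time: 6.0
ee_pos: [0.4502, 0.2088, -0.0182]
tcp_rot: [179.8, 0.0, 122.9]
wrist_force: [-3.0, -0.6, 17.1]
opening: 0.0082
grasp_force: 42.5
```

The bench is felt at TCP z ≈ -18 mm, so the fingertips are at tool z ≈ -18 mm. The grip holds properly. Lifting and carrying, with pitch +20 to match the slope.

Call:
{"name": "send_rows", "arguments": {"linear": [[0,0,-0.02],[0,0,-0.05],[0,0,-0.055],[0,0,-0.02]], "twist": [[0,0,0],[0,0,0],[0,0,0],[0,0,0]], "gripper": [0,0,0,0]}}

```text
time: 6.5
ee_pos: [0.4502, 0.2088, 0.1282]
tcp_rot: [179.7, 0.0, 122.9]
wrist_force: [0.8, -0.1, -1.0]
opening: 0.008
grasp_force: 39.1
```

Run:
```python
from h import *
from plan import plan
n=np.array([-np.sin(np.radians(20)),0,np.cos(np.radians(20))])
m=np.array([.578+.0846*1.0,.1685,.0888])   # track mouth on deck
for h in(.03,.01):
    # tool z = -n ; screw axis at tool z=-.028 ; want screw axis h above deck
    print('tcp',h,(m+n*h-n*.028).round(4))
plan((m+n*.04-n*.028),[180,20,180.5],8)
o=bot.get_obs();print(o['q'],o['ee_pos'],o['opening'])
```

```text
tcp 0.03 [0.6619 0.1685 0.0907]
tcp 0.01 [0.6688 0.1685 0.0719]
[[-0.018, 0.019, 0.004], [-0.021, 0.017, 0.004], [-0.022, 0.014, 0.006], [-0.023, 0.01, 0.007], [-0.024, 0.008, 0.009], [-0.025, 0.004, 0.009], [-0.025, 0.002, 0.01], [-0.0239, -0.0024, 0.0117]]
[[-0.12, -0.23, -0.71], [-0.13, -0.22, -0.71], [-0.12, -0.23, -0.72], [-0.12, -0.23, -0.71], [-0.13, -0.22, -0.71], [-0.12, -0.23, -0.72], [-0.12, -0.22, -0.71], [-0.12, -0.23, -0.71]]
[ 2.48794610e+01 -3.51331779e+00 -7.85151949e+00  8.54059426e+01
 -8.64449309e-04  8.19520244e+01] [0.45024318 0.20879473 0.1281676 ] 0.007993731267022469
```

Call:
{"name": "send_rows", "arguments": {"linear": [[-0.018,0.019,0.004],[-0.021,0.017,0.004],[-0.022,0.014,0.006],[-0.023,0.01,0.007],[-0.024,0.008,0.009],[-0.025,0.004,0.009],[-0.025,0.002,0.01],[-0.024,-0.0025,0.0115]], "twist": [[-0.12,-0.23,-0.71],[-0.13,-0.22,-0.71],[-0.12,-0.23,-0.72],[-0.12,-0.23,-0.71],[-0.13,-0.22,-0.71],[-0.12,-0.23,-0.72],[-0.12,-0.22,-0.71],[-0.12,-0.23,-0.71]], "gripper": [0,0,0,0,0,0,0,0]}}

```text
time: 7.5
ee_pos: [0.658, 0.1677, 0.0957]
tcp_rot: [-179.8, 19.8, -179.2]
wrist_force: [-0.5, 0.4, -1.0]
opening: 0.0086
grasp_force: 39.1
```

Call:
{"name": "send_rows", "arguments": {"linear": [[0,0,0],[0,0,0],[0,0,0]], "twist": [[0,0,0],[0,0,0],[0,0,0]], "gripper": [0,0,0]}}

```text
time: 7.88
ee_pos: [0.6569, 0.1682, 0.0964]
tcp_rot: [-179.9, 19.7, -179.5]
wrist_force: [0.6, 0.2, -1.1]
opening: 0.0082
grasp_force: 39.1
```

Run:
```python
from h import *
o=bot.get_obs();print(o['time'],o['ee_pos'],o['tcp_rot'],o['opening'])
w=camera('wrist')[:,:,::-1];cv2.imwrite('pics/w4.png',w)
```

```text
7.875 [0.65688968 0.1682019  0.09636124] [-179.88364951   19.73640808 -179.51731201] 0.008152658920100742
```

View pics/w4.png

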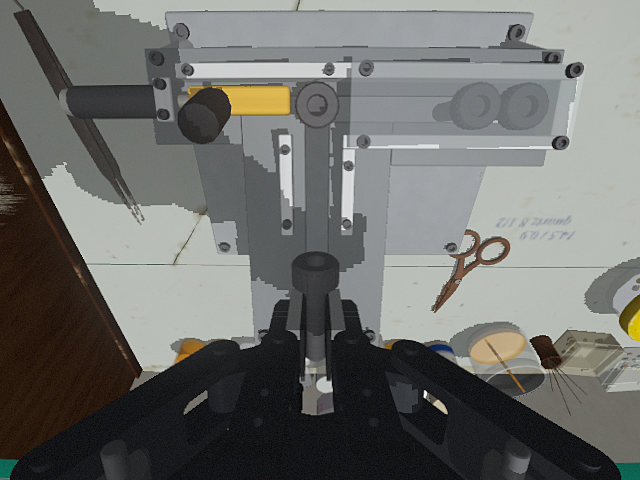

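The screw is held square, with its head at (316,272). The slot runs at u≈317 toward the seat head (317,103), between guide strips at (286,185) and (347,185). I'll now measure the lateral offset more finely.

Run:
```python
from h import *
g=cv2.cvtColor(cv2.imread('pics/w4.png'),cv2.COLOR_BGR2GRAY)
for v in(140,180,215,235,245):print(v,g[v,280:356].tolist())
for v in(262,285,300,320):print(v,g[v,286:346].tolist())
```

```text
140 [215, 207, 208, 210, 212, 213, 214, 216, 215, 219, 205, 134, 109, 134, 148, 147, 147, 146, 145, 144, 146, 147, 147, 147, 122, 79, 105, 99, 102, 98, 100, 101, 99, 97, 98, 100, 103, 100, 98, 99, 99, 100, 101, 102, 100, 101, 100, 99, 86, 101, 144, 135, 87, 94, 95, 92, 96, 97, 94, 92, 94, 92, 88, 165, 216, 226, 200, 131, 133, 147, 168, 172, 172, 171, 173, 178]
180 [169, 216, 210, 209, 209, 213, 213, 214, 215, 217, 219, 197, 104, 113, 136, 146, 143, 144, 147, 145, 147, 144, 145, 147, 134, 94, 96, 98, 98, 98, 95, 101, 100, 100, 100, 102, 99, 101, 102, 99, 101, 99, 100, 100, 99, 100, 101, 98, 87, 123, 157, 130, 87, 94, 95, 93, 95, 92, 96, 92, 93, 83, 163, 215, 219, 216, 216, 215, 215, 215, 215, 218, 225, 206, 149, 146]
215 [88, 115, 143, 141, 139, 141, 141, 143, 143, 142, 142, 140, 114, 68, 85, 93, 89, 92, 94, 92, 92, 92, 93, 94, 89, 76, 92, 100, 98, 99, 98, 100, 97, 99, 99, 95, 96, 95, 99, 97, 95, 99, 100, 99, 96, 100, 99, 88, 100, 143, 133, 90, 92, 92, 94, 89, 91, 91, 91, 89, 81, 149, 211, 222, 219, 218, 219, 217, 215, 215, 219, 226, 204, 100, 85, 89]
235 [87, 92, 94, 102, 101, 98, 10
[... 889 characters left out ...]
7, 54, 54, 59, 55, 55, 55, 56, 60, 59, 56, 57, 52, 59, 63, 64, 63, 62, 58, 62, 59, 62, 54, 62, 59, 54, 59, 57, 53, 55, 57, 56, 53, 52, 57, 55, 53, 54, 52, 52, 46, 48, 63, 119, 149, 144, 142, 145, 142, 141, 142]
300 [35, 32, 36, 47, 69, 78, 80, 80, 78, 79, 80, 78, 77, 76, 78, 78, 42, 28, 28, 33, 46, 57, 59, 59, 58, 61, 59, 59, 64, 60, 62, 56, 56, 54, 55, 52, 53, 51, 47, 32, 27, 29, 37, 64, 82, 77, 75, 76, 75, 79, 76, 79, 79, 78, 68, 39, 30, 27, 34, 30]
320 [42, 71, 81, 76, 75, 76, 77, 77, 75, 75, 77, 75, 80, 74, 54, 27, 28, 18, 28, 26, 40, 53, 49, 55, 54, 54, 55, 55, 54, 52, 52, 53, 56, 49, 49, 49, 48, 46, 36, 28, 13, 26, 21, 27, 40, 72, 79, 78, 74, 78, 75, 76, 80, 75, 76, 78, 81, 67, 42, 29]
```

The slot lies 0.7 mm to +y of the screw's axis and is parallel to it. The screw axis is about 37 mm above the deck. I'll shift and descend, with a force guard.

Call:
{"name": "send_rows", "arguments": {"linear": [[-0.002,0.0007,0.01],[0,0,0.012],[0,0,0],[0,0,0]], "twist": [[0,0,0],[0,0,0],[0,0,0],[0,0,0]], "gripper": [0,0,0,0]}}

```text
time: 8.43
ee_pos: [0.6665, 0.1685, 0.0757]
tcp_rot: [-179.8, 19.7, -179.5]
wrist_force: [0.6, 0.3, -0.3]
opening: 0.0079
grasp_force: 39.1
```

Call:
{"name": "send_rows", "arguments": {"linear": [[0,0,0.002],[0,0,0]], "twist": [[0,0,0],[0,0,0]], "gripper": [0,0]}}

```text
time: 8.68
ee_pos: [0.6673, 0.1685, 0.0742]
tcp_rot: [-179.9, 19.8, -179.5]
wrist_force: [-0.7, -0.7, 0.3]
opening: 0.0082
grasp_force: 39.1
```

Run:
```python
from h import *
o=bot.get_obs();print(o['time'],o['ee_pos'],o['tcp_rot'],o['opening'],o['wrist_force'])
g=camera('wrist')[:,:,::-1];s=camera('scene')[:,:,::-1]
cv2.imwrite('pics/w5.png',np.hstack([cv2.resize(g[120:360,200:440],(400,400)),cv2.resize(s[140:270,240:370],(400,400),interpolation=cv2.INTER_CUBIC)]))
g=cv2.cvtColor(g,cv2.COLOR_BGR2GRAY)
for v in(200,235,245,262,285,305):print(v,g[v,286:346].tolist())
```

```text
8.675 [0.66729309 0.16850769 0.07418578] [-179.85947092   19.75795827 -179.47010994] 0.008165306576835481 [-0.73869788 -0.73388371  0.30334128]
200 [214, 177, 100, 114, 135, 146, 144, 143, 143, 143, 145, 142, 142, 145, 143, 145, 128, 88, 98, 99, 97, 101, 97, 96, 97, 97, 99, 99, 100, 98, 100, 99, 100, 95, 98, 99, 97, 97, 98, 97, 98, 98, 96, 79, 98, 145, 148, 150, 131, 84, 91, 92, 95, 88, 90, 91, 92, 91, 85, 112]
235 [90, 119, 100, 74, 79, 86, 89, 90, 89, 87, 86, 88, 89, 88, 87, 92, 85, 71, 90, 97, 98, 94, 94, 97, 98, 93, 95, 95, 95, 96, 95, 95, 96, 95, 95, 99, 96, 97, 96, 94, 96, 98, 87, 81, 126, 149, 145, 144, 141, 144, 143, 144, 146, 144, 144, 144, 122, 78, 116, 147]
245 [150, 144, 108, 79, 88, 91, 88, 88, 84, 87, 85, 88, 88, 88, 89, 86, 82, 68, 79, 97, 95, 96, 98, 94, 96, 94, 96, 96, 95, 95, 96, 95, 95, 93, 95, 94, 95, 95, 93, 92, 96, 95, 88, 71, 84, 85, 83, 116, 149, 145, 145, 144, 146, 143, 143, 142, 145, 131, 146, 205]
262 [86, 87, 88, 86, 89, 82, 53, 42, 46, 47, 41, 45, 41, 47, 42, 42, 43, 42, 45, 42, 47, 49, 49, 54, 56, 57, 57, 57, 62, 65, 62, 61, 62, 58, 57, 56, 56, 54, 51, 48, 45, 43, 43, 38, 47, 42, 47, 46, 46, 43, 45, 44, 51, 81, 87, 89, 87, 87, 86, 88]
285 [87, 88, 86, 88, 87, 91, 76, 47, 56, 54, 53, 57, 57, 57, 52, 54, 58, 58, 58, 61, 56, 50, 60, 57, 58, 59, 62, 64, 59, 59, 59, 61, 57, 59, 59, 55, 53, 53, 57, 55, 53, 53, 46, 52, 55, 53, 49, 54, 49, 48, 46, 53, 76, 90, 85, 87, 84, 84, 83, 86]
305 [29, 33, 34, 62, 81, 78, 78, 78, 77, 79, 75, 79, 74, 77, 78, 65, 21, 23, 25, 26, 38, 50, 58, 58, 59, 61, 62, 60, 60, 58, 58, 51, 55, 51, 54, 53, 53, 47, 40, 28, 29, 29, 24, 54, 81, 79, 78, 73, 75, 75, 77, 80, 76, 77, 82, 73, 46, 31, 31, 34]
```

View pics/w5.png

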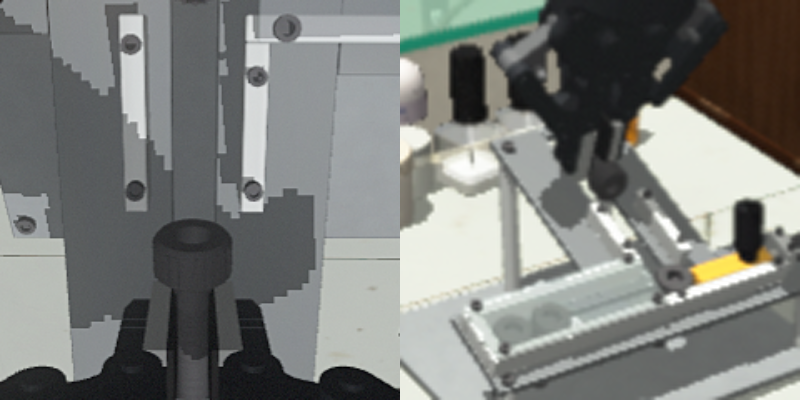

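Call:
{"name": "send_rows", "arguments": {"linear": [[0,0.0005,0.001],[0,0,0],[0,0,0]], "twist": [[0,0,0],[0,0,0],[0,0,0]], "gripper": [0,0,0]}}

```text
time: 9.15
ee_pos: [0.6676, 0.169, 0.0732]
tcp_rot: [-179.9, 19.7, -179.5]
wrist_force: [-0.2, -0.9, 0.0]
opening: 0.0083
grasp_force: 39.1
```

Call:
{"name": "send_rows", "arguments": {"linear": [[0,0,0.001],[0,0,0]], "twist": [[0,0,0],[0,0,0]], "gripper": [0,0]}}

```text
time: 9.4
ee_pos: [0.6679, 0.169, 0.0721]
tcp_rot: [-179.9, 19.7, -179.5]
wrist_force: [-0.8, -0.3, -0.7]
opening: 0.0084
grasp_force: 39.1
```

Run:
```python
from h import *
o=bot.get_obs();print(o['time'],o['ee_pos'],o['tcp_rot'],o['opening'],o['wrist_force'])
g=camera('wrist')[:,:,::-1]
g=cv2.cvtColor(g,cv2.COLOR_BGR2GRAY)
for v in(200,245):print(v,g[v,298:336].tolist())
for v in(262,285):print(v,g[v,286:346].tolist())
```

```text
9.4 [0.6678972  0.16898196 0.07207594] [-179.85602525   19.73933282 -179.4704274 ] 0.00837179857854713 [-0.83171223 -0.34614437 -0.66848705]
200 [143, 145, 145, 117, 80, 100, 99, 101, 97, 99, 99, 99, 99, 98, 99, 100, 99, 99, 100, 98, 98, 99, 95, 100, 99, 98, 97, 98, 99, 99, 82, 94, 140, 149, 149, 134, 84, 91]
245 [88, 87, 91, 77, 67, 93, 96, 96, 97, 96, 99, 98, 95, 98, 97, 96, 95, 97, 95, 98, 96, 94, 96, 96, 93, 95, 96, 95, 96, 90, 75, 80, 88, 84, 117, 149, 145, 144]
262 [88, 89, 85, 89, 89, 83, 50, 43, 43, 45, 44, 44, 45, 45, 43, 43, 42, 44, 42, 44, 44, 52, 58, 54, 54, 51, 61, 55, 62, 60, 64, 62, 63, 60, 61, 60, 56, 56, 51, 46, 45, 48, 45, 45, 45, 48, 46, 43, 46, 45, 46, 43, 55, 77, 89, 85, 88, 85, 88, 87]
285 [89, 87, 88, 90, 88, 89, 76, 47, 52, 53, 50, 53, 53, 56, 53, 54, 52, 57, 58, 62, 56, 49, 56, 59, 59, 63, 62, 61, 57, 57, 54, 60, 57, 59, 58, 55, 55, 53, 59, 58, 53, 57, 51, 53, 55, 53, 50, 56, 48, 47, 49, 56, 73, 89, 85, 84, 84, 83, 87, 84]
```

Slot centre and head centre now coincide at 315.1 px, about 1 mm above the deck. Releasing.

Call:
{"name": "send_rows", "arguments": {"linear": [[0,0,0.0005],[0,0,0],[0,0,0],[0,0,0],[0,0,0],[0,0,0]], "twist": [[0,0,0],[0,0,0],[0,0,0],[0,0,0],[0,0,0],[0,0,0]], "gripper": [0,40,40,40,40,40]}}

```text
time: 10.2
ee_pos: [0.6681, 0.1691, 0.0717]
tcp_rot: [-179.9, 19.7, -179.5]
wrist_force: [0.7, 0.0, -0.3]
opening: 0.034
grasp_force: 0.0
```

Call:
{"name": "send_rows", "arguments": {"linear": [[0,0,-0.02],[0,0,-0.035],[0,0,-0.035],[0,0,0]], "twist": [[0,0,0],[0,0,0],[0,0,0],[0,0,0]], "gripper": [40,40,40,40]}}

```text
time: 10.7
ee_pos: [0.6386, 0.1696, 0.1621]
tcp_rot: [-180.0, 20.1, -179.5]
wrist_force: [-0.0, 0.4, -0.6]
opening: 0.0342
grasp_force: 0.0
```

Run:
```python
from h import *
o=bot.get_obs();print(o['time'],o['ee_pos'],o['tcp_rot'],o['opening'],o['wrist_force'])
g=camera('wrist')[:,:,::-1];cv2.imwrite('pics/w6.png',g)
```

```text
10.7 [0.63859558 0.16956706 0.16208349] [-179.98110416   20.12998651 -179.49117355] 0.03415890840016605 [-0.0126809   0.44625488 -0.55570659]
```

View pics/w6.png

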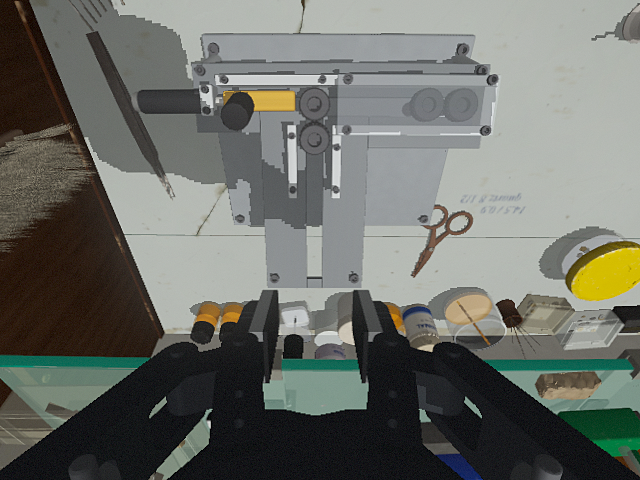

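The screw hangs in the track at (314,138), directly behind the waiting one at (314,103). My picture count is used up, so all further checks are numeric. Next comes the knob: fingers shut, yaw 90, tool vertical.

Run:
```python
from h import *
from plan import plan
P=(np.array([.6386,.16957,.16208]),[-179.98,20.13,-179.49])
im=cv2.imread('pics/w6.png');g=cv2.cvtColor(im,cv2.COLOR_BGR2GRAY)
for n,u,v,z in[('seat',314,103,.0683),('second',314,138,.0752),('row1',427,104,.0683),('row2',461,104,.0683),('knob',239,114,.096)]:print(n,pt('wrist',u,v,z,P).round(4))
m=np.zeros_like(g);m[85:140,215:262]=(g[85:140,215:262]<50)*255
n,l,st,ce=cv2.connectedComponentsWithStats(m);print(st[1:],ce[1:])
plan([.573,.094,.125],[180,0,90],10)
```

```text
seat [0.5727 0.1682 0.0683]
second [0.5924 0.1684 0.0752]
row1 [0.5725 0.2387 0.0683]
row2 [0.5722 0.2601 0.0683]
knob [0.571  0.1268 0.096 ]
[[225  92  29  31 274]
 [222 106   3   4   4]
 [221 111   1   1   1]
 [223 121   2   4   5]
 [226 125   1   1   1]
 [246 124   1   1   1]
 [228 127   4   2   4]
 [243 126   2   2   2]
 [235 129   1   1   1]
 [241 128   1   1   1]] [[242.12408759 101.84306569]
 [222.75       107.5       ]
 [221.         111.        ]
 [223.4        122.6       ]
 [226.         125.        ]
 [246.         124.        ]
 [229.5        127.75      ]
 [243.5        126.5       ]
 [235.         129.        ]
 [241.         128.        ]]
[[0.007, -0.007, 0.001], [0.006, -0.009, 0.001], [0.005, -0.009, 0.002], [0.003, -0.01, 0.002], [0.001, -0.01, 0.003], [0.0, -0.011, 0.003], [-0.002, -0.01, 0.003], [-0.003, -0.009, 0.003], [-0.005, -0.009, 0.003], [-0.0062, -0.0074, 0.0039]]
[[0.16, 0.16, 0.9], [0.15, 0.15, 0.89], [0.16, 0.16, 0.9], [0.16, 0.16, 0.89], [0.16, 0.15, 0.9], [0.15, 0.16, 0.89], [0.16, 0.16, 0.9], [0.16, 0.15, 0.89], [0.15, 0.16, 0.9], [0.16, 0.16, 0.89]]
```

Call:
{"name": "send_rows", "arguments": {"linear": [[0.007,-0.007,0.001],[0.006,-0.009,0.001],[0.005,-0.009,0.002],[0.003,-0.01,0.002],[0.001,-0.01,0.003]], "twist": [[0.16,0.16,0.9],[0.15,0.15,0.89],[0.16,0.16,0.9],[0.16,0.16,0.89],[0.16,0.15,0.9]], "gripper": [0,0,0,0,0]}}

```text
time: 11.38
ee_pos: [0.6049, 0.131, 0.1385]
tcp_rot: [176.1, 9.8, 134.2]
wrist_force: [0.7, 0.8, 0.4]
opening: 0.0001
grasp_force: 0.0
```

Call:
{"name": "send_rows", "arguments": {"linear": [[0.0,-0.011,0.003],[-0.002,-0.01,0.003],[-0.003,-0.009,0.003],[-0.005,-0.009,0.003],[-0.006,-0.0075,0.004],[0,0,0],[0,0,0]], "twist": [[0.15,0.16,0.89],[0.16,0.16,0.9],[0.16,0.15,0.89],[0.15,0.16,0.9],[0.16,0.16,0.89],[0,0,0],[0,0,0]], "gripper": [0,0,0,0,0,0,0]}}

```text
time: 12.25
ee_pos: [0.5723, 0.0939, 0.1219]
tcp_rot: [-179.8, 0.1, 90.2]
wrist_force: [-0.5, -0.3, 0.4]
opening: -0.0001
grasp_force: 0.0
```

```bash
python3 plan.py .5725 .094 .064 180 0 90 2; python3 -c "
from workcell import bot;o=bot.get_obs();print(o['q'],o['opening'])"
```

```text
[[0.0, 0.0, 0.029], [0.0002, 0.0004, 0.0289]]
[[-0.01, 0.0, 0.01], [-0.01, 0.01, 0.01]]
[ 9.33409026e+00  8.42119724e+00  3.80444549e+00  8.55933059e+01
 -3.39644979e-02  9.91516799e+01] -0.00011502462984363352
```

Call:
{"name": "send_rows", "arguments": {"linear": [[0,0,0.029],[0,0,0.029],[0,0,0]], "twist": [[0,0,0],[0,0,0],[0,0,0]], "gripper": [0,0,0]}}

```text
time: 12.62
ee_pos: [0.5706, 0.094, 0.0622]
tcp_rot: [-179.6, 0.1, 90.1]
wrist_force: [-0.5, -1.7, -0.3]
opening: -0.0
grasp_force: 0.0
```

Call:
{"name": "send_rows", "arguments": {"linear": [[0.006,0,0],[0.006,0,0],[0.006,0,0],[0,0,0]], "twist": [[0,0,0],[0,0,0],[0,0,0],[0,0,0]], "gripper": [0,0,0,0]}}

```text
time: 13.12
ee_pos: [0.5725, 0.1121, 0.0649]
tcp_rot: [-179.9, 0.1, 90.0]
wrist_force: [1.0, -2.8, 2.7]
opening: 0.0001
grasp_force: 1.7
```

Call:
{"name": "send_rows", "arguments": {"linear": [[0.006,0,0],[0.006,0,0],[0.006,0,0],[0,0,0]], "twist": [[0,0,0],[0,0,0],[0,0,0],[0,0,0]], "gripper": [0,0,0,0]}}

```text
time: 13.62
ee_pos: [0.5721, 0.1299, 0.0643]
tcp_rot: [-179.8, 0.1, 90.0]
wrist_force: [0.1, -4.2, 3.6]
opening: -0.0001
grasp_force: 2.6
```

Call:
{"name": "send_rows", "arguments": {"linear": [[0.003,0,0],[0.003,0,0],[0,0,0]], "twist": [[0,0,0],[0,0,0],[0,0,0]], "gripper": [0,0,0]}}

```text
time: 14.0
ee_pos: [0.5721, 0.1355, 0.0643]
tcp_rot: [-179.8, 0.1, 90.0]
wrist_force: [-0.5, -5.8, 5.0]
opening: -0.0001
grasp_force: 2.8
```

Call:
{"name": "send_rows", "arguments": {"linear": [[0.003,0,0],[0,0,0]], "twist": [[0,0,0],[0,0,0]], "gripper": [0,0]}}

```text
time: 14.25
ee_pos: [0.5721, 0.1375, 0.0643]
tcp_rot: [-179.8, 0.2, 89.9]
wrist_force: [-0.1, -10.5, 5.3]
opening: -0.0002
grasp_force: 5.2
```

Call:
{"name": "send_rows", "arguments": {"linear": [[0.002,0,0],[0,0,0]], "twist": [[0,0,0],[0,0,0]], "gripper": [0,0]}}

```text
time: 14.5
ee_pos: [0.572, 0.1377, 0.0644]
tcp_rot: [-179.8, 0.4, 89.9]
wrist_force: [-0.6, -19.4, 6.8]
opening: -0.0004
grasp_force: 9.7
```

The knob is at its stop (force rising, travel 32 mm). Letting go by lifting straight up.

Call:
{"name": "send_rows", "arguments": {"linear": [[-0.001,0,0],[0,0,-0.06],[0,0,0],[0,0,0],[0,0,0],[0,0,0]], "twist": [[0,0,0],[0,0,0],[0,0,0],[0,0,0],[0,0,0],[0,0,0]], "gripper": [0,0,0,0,0,0]}}

```text
time: 15.25
ee_pos: [0.5718, 0.1398, 0.123]
tcp_rot: [-179.7, 0.0, 90.0]
wrist_force: [0.9, -0.1, 0.9]
opening: -0.0002
grasp_force: 0.0
```

Call:
{"name": "send_rows", "arguments": {"linear": [[-0.044,0,0],[0,0,0]], "twist": [[0,0,0],[0,0,0]], "gripper": [0,0]}}

```text
time: 15.5
ee_pos: [0.572, 0.094, 0.1237]
tcp_rot: [-179.7, 0.1, 89.9]
wrist_force: [-0.1, 0.9, 0.1]
opening: -0.0002
grasp_force: 0.0
```

```bash
cat > circ.py <<'E'
from h import *
o=bot.get_obs();P=(np.array(o['ee_pos']),o['tcp_rot']);print(o['time'],P,o['wrist_force'])
import sys
im=camera('wrist')[:,:,::-1].copy();cv2.imwrite(sys.argv[1],im)
c=get_calibration('wrist');T=np.linalg.inv(c['hand_eye']);Rt=R.from_euler('xyz',P[1],degrees=True)
def pw(p):
    k=T[:3,:3]@Rt.inv().apply(np.array(p)-P[0])+T[:3,3];return k[0]/k[2]*c['fx']+c['cx'],k[1]/k[2]*c['fy']+c['cy'],c['fx']/k[2]
g=cv2.cvtColor(im,cv2.COLOR_BGR2GRAY)
for y in np.arange(.158,.275,.01): 
    u,v,s=pw([.5745,y,.0683]); print('row y',round(y-.168,3),np.round([u,v]),int(g[max(0,int(v)-2):int(v)+3,int(u)-2:int(u)+3].mean()) if 0<=v<480 and 0<=u<640 else None)
b=cv2.GaussianBlur(g,(0,0),1)
r=pw([.5745,.168,.0683])[2]*.01
C=cv2.HoughCircles(b,cv2.HOUGH_GRADIENT,1,12,param1=80,param2=14,minRadius=int(r*.8),maxRadius=int(r*1.25))
for u,v,q in ([] if C is None else C[0]):
    p=pt('wrist',u,v,.0683,P)
    if abs(p[0]-.58)<.03 and .1<p[1]<.29: print('circle',round(u),round(v),round(q,1),p.round(4))
hsv=cv2.cvtColor(im,cv2.COLOR_BGR2HSV);m=cv2.inRange(hsv,(15,120,120),(32,255,255))
n,l,st,ce=cv2.connectedComponentsWithStats(m)
for i in range(1,n):
    if st[i,4]>60:
        p=[pt('wrist',uu,vv,.066,P).round(4)[:2] for uu,vv in((st[i,0],st[i,1]),(st[i,0]+st[i,2],st[i,1]+st[i,3]))];print('orange',st[i],p)
E
python3 circ.py pics/w7.png
```

```text
15.5 (array([0.57200691, 0.09396731, 0.1236556 ]), array([-1.79745163e+02,  5.92141029e-02,  8.98761923e+01])) [-0.11081437  0.9378618   0.14961521]
row y -0.01 [319. 155.] 82
row y 0.0 [319. 138.] 87
row y 0.01 [319. 121.] 78
row y 0.02 [319. 103.] 104
row y 0.03 [318.  85.] 105
row y 0.04 [318.  66.] 118
row y 0.05 [318.  46.] 127
row y 0.06 [318.  26.] 94
row y 0.07 [318.   5.] 102
row y 0.08 [318. -17.] None
row y 0.09 [318. -39.] None
row y 0.1 [318. -62.] None
circle 316 136 14.9 [0.5727 0.1691 0.0683]
circle 316 216 16.8 [0.5732 0.1196 0.0683]
circle 318 86 17.1 [0.5739 0.1973 0.0683]
orange [306 158  19  44 735] [array([0.5667, 0.1561]), array([0.5787, 0.1281])]
orange [608 240  32  36 599] [array([0.7727, 0.1016]), array([0.8033, 0.0747])]
orange [598 273  40  36 598] [array([0.7719, 0.0772]), array([0.8096, 0.0483])]
orange [216 304  22  36  61] [array([0.5005, 0.0538]), array([0.5142, 0.0236])]
```

Numeric check: the row has a screw 29 mm along, the next one is seated at y = 0.169, and the slide is home (orange edge at its original place). Now the second stroke.

Call:
{"name": "send_rows", "arguments": {"linear": [[0,0,0.03],[0,0,0.03],[0,0,0],[0.006,0,0],[0.006,0,0],[0.006,0,0],[0.006,0,0],[0,0,0]], "twist": [[0,0,0],[0,0,0],[0,0,0],[0,0,0],[0,0,0],[0,0,0],[0,0,0],[0,0,0]], "gripper": [0,0,0,0,0,0,0,0]}}

```text
time: 16.55
ee_pos: [0.5723, 0.1201, 0.0646]
tcp_rot: [-179.8, 0.0, 90.0]
wrist_force: [-0.2, -3.9, 3.5]
opening: 0.0001
grasp_force: 2.1
```

Call:
{"name": "send_rows", "arguments": {"linear": [[0.006,0,0],[0.006,0,0],[0.004,0,0],[0.003,0,0],[0,0,0]], "twist": [[0,0,0],[0,0,0],[0,0,0],[0,0,0],[0,0,0]], "gripper": [0,0,0,0,0]}}

```text
time: 17.18
ee_pos: [0.5721, 0.1375, 0.0645]
tcp_rot: [-179.8, 0.2, 89.9]
wrist_force: [-0.0, -9.7, 5.8]
opening: -0.0001
grasp_force: 5.1
```

Call:
{"name": "send_rows", "arguments": {"linear": [[0.002,0,0],[0,0,0],[0,0,0]], "twist": [[0,0,0],[0,0,0],[0,0,0]], "gripper": [0,0,0]}}

```text
time: 17.55
ee_pos: [0.5721, 0.1377, 0.0646]
tcp_rot: [-179.8, 0.3, 89.9]
wrist_force: [-1.2, -19.1, 7.3]
opening: 0.0
grasp_force: 9.4
```

Same stop position (0.1377) and force as before. Release, then back off.

Call:
{"name": "send_rows", "arguments": {"linear": [[-0.001,0,0],[0,0,-0.06],[0,0,0],[0,0,0],[0,0,0],[0,0,0],[-0.02,0,-0.04],[0,0,0]], "twist": [[0,0,0],[0,0,0],[0,0,0],[0,0,0],[0,0,0],[0,0,0],[0,0,0],[0,0,0]], "gripper": [0,0,0,0,0,0,0,0]}}

```text
time: 18.55
ee_pos: [0.5734, 0.1192, 0.1668]
tcp_rot: [180.0, -0.0, 89.9]
wrist_force: [0.4, 0.0, 0.5]
opening: 0.0002
grasp_force: 0.0
```

Call:
{"name": "send_rows", "arguments": {"linear": [[0,0,0],[0,0,0]], "twist": [[0,0,0],[0,0,0]], "gripper": [0,0]}}

```text
time: 18.8
ee_pos: [0.5719, 0.12, 0.1629]
tcp_rot: [-179.7, 0.1, 90.0]
wrist_force: [0.1, 0.1, 0.2]
opening: -0.0001
grasp_force: 0.0
```

```bash
python3 circ.py pics/w8.png | grep -v 'row y'
```

```text
18.8 (array([0.5719498 , 0.11998601, 0.1629296 ]), array([-1.79697233e+02,  5.21112168e-02,  9.00123998e+01])) [0.10523527 0.09030819 0.22498131]
circle 318 130 14.3 [0.5744 0.1988 0.0683]
circle 320 100 15.4 [0.5751 0.2189 0.0683]
circle 316 240 13.2 [0.573  0.1168 0.0683]
circle 318 70 14.3 [0.5736 0.2381 0.0683]
orange [308 189  16  37 491] [array([0.5665, 0.1563]), array([0.5789, 0.1272])]
```

All checks agree: heads at 30, 50 and 70 mm along the row, the fourth farther out, the seat empty, and the slide home. Handing in.

```bash
python3 -c "
from workcell import ticket
print(ticket.job_done())"
```

```text
the job is handed in; nothing more can be done
None
```

The job is handed in at about 19 s of robot time: the loose screw was loaded and both strokes reached the stop. My last image check found heads at about 30, 50 and 70 mm along the row, the seat empty and the slide home; it did not pick up the far-end screw. I viewed 11 pictures, one over the limit of 10.

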